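# Restock the cafe's drinks display from the delivery crate

## Task

Restock the counter display: move the four full glass bottles from the slatted wooden crate to the brown display rack, so that the row stands in the order of the rack's coloured tickets, each bottle upright on the floor of the bay whose ticket has its colour. Keep the bottles upright, set each one down on the floor of its bay rather than letting it drop, and do not disturb the paper roll or the sugar jar. When you are done, all bottles stand released and still.

Things in the scene. Friction and masses are not known exactly. Their poses are not given: they have to be found in the camera images.
- bottle_red: loose glass bottle of red strawberry drink, red cap, 0.3-0.43 kg, 152 mm tall: body 54 mm across to 86 mm up, tapering to a straight cap 30 mm across from 112 to 152 mm (grip here). Origin: centre of underside; z up. The bottles start in any order in a row, about 84 mm apart, in a fixed pale slatted crate.
- bottle_yellow: loose glass bottle of yellow lemon drink, yellow cap, 0.3-0.43 kg, 152 mm tall: body 54 mm across to 86 mm up, tapering to a straight cap 30 mm across from 112 to 152 mm (grip here). Origin: centre of underside; z up. Crate: 98 x 350 mm, floor 8 mm and walls 62 mm above the table.
- bottle_green: loose glass bottle of green apple drink, green cap, 0.3-0.43 kg, 152 mm tall: body 54 mm across to 86 mm up, tapering to a straight cap 30 mm across from 112 to 152 mm (grip here). Origin: centre of underside; z up. Each starts in its own 78 mm square cell of the crate, up to 12 mm off its centre.
- bottle_purple: loose glass bottle of purple blackcurrant drink, purple cap, 0.3-0.43 kg, 152 mm tall: body 54 mm across to 86 mm up, tapering to a straight cap 30 mm across from 112 to 152 mm (grip here). Origin: centre of underside; z up. Its yaw means nothing.
- bay_red: target: white bay with the red ticket; fixed open tray, 80 mm square outside, 74 inside, floor 4 mm thick, walls 36 mm high. Origin: centre of underside, 12 mm above the table; z up; x points to the sloping ticket (reaches 74 mm out), y along the row. The bays sit in any order, 84 mm apart, in a fixed brown timber rack.
- bay_yellow: target: white bay with the yellow ticket; fixed open tray, 80 mm square outside, 74 inside, floor 4 mm thick, walls 36 mm high. Origin: centre of underside, 12 mm above the table; z up; x points to the sloping ticket (reaches 74 mm out), y along the row. Rack: 100 x 364 mm, end cheeks 54 mm high.
- bay_green: target: white bay with the green ticket; fixed open tray, 80 mm square outside, 74 inside, floor 4 mm thick, walls 36 mm high. Origin: centre of underside, 12 mm above the table; z up; x points to the sloping ticket (reaches 74 mm out), y along the row. Rack and crate: one nearer the robot, one farther, either way round.
- bay_purple: target: white bay with the purple ticket; fixed open tray, 80 mm square outside, 74 inside, floor 4 mm thick, walls 36 mm high. Origin: centre of underside, 12 mm above the table; z up; x points to the sloping ticket (reaches 74 mm out), y along the row. Rack and crate lie along y, each turned up to 0.12 rad.
- towel_roll: bystander to the robot's left: white kitchen paper roll 110 mm across on a wooden base 140 mm across, 277 mm tall in all, loose. Origin: centre of its underside.
- sugar_jar: bystander to the robot's right: white round lidded jar with a blue band, 88 mm across, 120 mm tall, loose. Origin: centre of its underside.

How it is judged:
At the end, for the whole second after the job is handed in: Every bottle stands in the bay of its own colour: axis within 16 mm of the bay's centre, its underside on the bay floor (under 6 mm above it), tilted less than 0.08 rad, and slower than 20 mm/s (horizontal distance between bottle_red and bay_red below 0.016 m and z of bottle_red in the frame of bay_red between -0.002 and 0.01 m and angle between each of bottle_red, bottle_yellow, bottle_green, bottle_purple's own z axis and vertical below 0.08 rad and linear speed of each of bottle_red, bottle_yellow, bottle_green, bottle_purple below 0.02 m/s and horizontal distance between bottle_yellow and bay_yellow below 0.016 m and z of bottle_yellow in the frame of bay_yellow between -0.002 and 0.01 m and horizontal distance between bottle_green and bay_green below 0.016 m and z of bottle_green in the frame of bay_green between -0.002 and 0.01 m and horizontal distance between bottle_purple and bay_purple below 0.016 m and z of bottle_purple in the frame of bay_purple between -0.002 and 0.01 m); the robot touches nothing.
It fails at once if a bottle is dropped (falls free, touching nothing, faster than 0.5 m/s: a drop of more than about 13 mm) ((contact force between bottle_red and anything else below 0.02 N and linear speed of bottle_red above 0.5 m/s) or (contact force between bottle_yellow and anything else below 0.02 N and linear speed of bottle_yellow above 0.5 m/s) or (contact force between bottle_green and anything else below 0.02 N and linear speed of bottle_green above 0.5 m/s) or (contact force between bottle_purple and anything else below 0.02 N and linear speed of bottle_purple above 0.5 m/s)).
It fails at once if a bottle falls over or is laid over (tilted more than 0.9 rad) (angle between any of bottle_red, bottle_yellow, bottle_green, bottle_purple's own z axis and vertical above 0.9 rad).
It fails at once if the paper roll or the sugar jar is pushed more than 25 mm away or knocked over (distance of any of towel_roll, sugar_jar from where it was at the start of the episode above 0.025 m or angle between any of towel_roll, sugar_jar's own z axis and vertical above 0.4 rad).
It also fails if it takes over 112 s, if anything falls off the work surface, if the arm or the gripper's body presses on something with over 40 N, if the wrist force passes 120 N, or if a joint passes its speed limit or range.

## Robot

A 6-joint arm with a two-finger parallel gripper is mounted at the origin on the work surface. World frame = base frame: x ahead of the robot, y to its left, z up, the work surface at z = 0. Lengths are in m, angles in rad, forces in N, time in s.
With the tool pointing down it reaches from about 0.25 to 0.775 m from the base axis. Payload 4 kg.
Tool frame: the origin (TCP) lies at the very end of the fingers, on their centre line; the grasp point (between the pads) lies 19 mm behind it (bot.grip_point_offset is the x of the grasp point in the tool frame, in m); x points along the fingers, z is the direction in which the jaws open and shut, and the axes are right-handed (so a half turn about x gives the same grasp; the last joint's range is limited). The gripper opens to 94 mm and grips with 3 to 60 N. Pads are 16 mm wide; open, the fingers measure 119 mm over their backs; the gripper's body (75 mm by 177 mm) begins 78 mm behind the grasp point.
Start: joints at [1.005, 0.087, 1.371, -0, 1.684, -0.103], TCP at [0.246, 0.492, 0.206] pointing down, gripper open.
Joint ranges: [-3.1, 3.1], [-0.76, 2.03], [0.27, 2.55], [-1.08, 4.22], [0.17, 2.65], [-2.57, 2.57]. Speed limits (rad/s): [2.79, 2.79, 3.14, 3.14, 3.14, 3.14].

## Interface

Orientations are given as a rotation vector (axis times angle).
In Python, from cell import bot gives the robot as it stands.
- The arm moves only by the shell command python3 -m crank 'ROWS' [FORCE]. ROWS is JSON, a list of rows, each a list of 3 entries, a list of its own where there are three numbers: the shift along the tool's x, y, z in m, then the turn, a rotation vector about the tool's x, y, z in degrees, then the closure in counts, from 0 (fully open) to 255 (shut). A call has 1 to 8 rows; each row is the pose to reach, as a shift and turn from the pose commanded when the call began, along the tool's axes at that moment; what a row does not reach only later rows make up. A row lasts 1/10 s, in which the tool goes at most 50 mm and 8.59 degrees, less where a joint would pass 70% of its speed; a pose out of reach is approached as far as the arm can. A call with a gripper value outside its range is refused whole. The fingers move at their own pace and stop on an object; FORCE is the grip in N (left out, the last holds). Time passes only in rows, so rows that repeat a pose let the fingers close. It gives the time, the measured TCP pose, the force and the opening at its end, in the units of the state.
- bot.sense(): the state, without advancing time (a new reading comes with each control period).
- bot.grab_frame(name): name is "scene" or "side" or "wrist"; returns the picture (400x640x3 uint8, blue, green, red); there is no depth.
- bot.get_calibration(name): a dict with "fx", "fy", "cx", "cy" (pixels), "world_from_camera" (4x4, takes a point from camera to world coordinates); the wrist camera has in their place "tool_from_camera" (4x4, takes a point from camera to tool coordinates, whose origin is the TCP and whose axes are the tool frame's). Camera axes: x right, y up, looking along -z (the intrinsics and any distortion apply to the point x, -y, -z); pixel columns grow to the right and rows downward; lengths in m; the calibration is good to about 2 mm. A picture is of the moment at which its call begins: read the wrist's pose just before it. get_calibration takes no time and is no camera call.
- bot.close_job(): hands the job in, once; it reports no verdict.
The state is a dict: "t": time; "joint_pos": joint angles; "qvel": joint speeds; "tau": joint torques, N m; "ee_pos": TCP position; "tool_rot": TCP orientation; "wrist_force": force on the tool from outside, world axes, zero at the start; "torque": the same for the moment, N m; "gripper_width": finger opening in m.
Only numpy, scipy, OpenCV 4.12 (cv2) and the standard library are available. Lean on these libraries where they do the work, as an engineer would, in place of code of your own. Each camera call takes 0.05 s, during which the arm holds its last target. There are 200 camera calls.

## Working session

There is one attempt and no reset: what is moved stays moved. The work goes in short steps, Python scripts to look and compute and a shell command to move; the robot and the scene stay as the last step left them, time stands still between calls to the robot, and variables do not carry over. Pictures are saved under pics/ and viewed, about 12 in all and at most 16, crops included, and the job is handed in when it is done.

```bash
mkdir -p pics; ls; python3 - <<'E'
from cell import bot
import cv2,numpy as np
s=bot.sense();print(s['t'],s['ee_pos'],s['tool_rot'],s['gripper_width'])
for n in('scene','side'):
    cv2.imwrite(f'pics/{n}0.png',bot.grab_frame(n));print(n,bot.get_calibration(n))
print(bot.get_calibration('wrist'),bot.grip_point_offset)
E
```

```text
pics
0.0 [0.24527093 0.49168222 0.20432715] [-0.86295747  1.39526131  0.86137843] 0.09447089976369007
scene {'fx': 372.2384588982229, 'fy': 372.2384588982229, 'cx': 321.8997630796894, 'cy': 197.33397296822858, 'world_from_camera': array([[-0.82000192, -0.47246454,  0.32306982,  0.88577193],
       [ 0.57217698, -0.66236357,  0.48361969,  0.54636212],
       [-0.01450347,  0.58142219,  0.81347273,  0.93414886],
       [ 0.        ,  0.        ,  0.        ,  1.        ]])}
side {'fx': 450.85136061763865, 'fy': 450.85136061763865, 'cx': 324.3637066826535, 'cy': 196.02125054836048, 'world_from_camera': array([[ 0.99904162,  0.0149918 , -0.04112285,  0.49142753],
       [-0.03972435,  0.7050686 , -0.70802559, -1.00118826],
       [ 0.01837985,  0.70898061,  0.70498842,  1.03761391],
       [ 0.        ,  0.        ,  0.        ,  1.        ]])}
{'fx': 311.43597028740896, 'fy': 311.43597028740896, 'cx': 313.4780469208645, 'cy': 202.67794838673913, 'tool_from_camera': array([[ 3.12356507e-04,  2.82832766e-01, -9.59169187e-01,
        -1.79282396e-01],
       [-2.61377219e-04,  9.59169224e-01,  2.82832692e-01,
         8.47693521e-02],
       [ 9.99999917e-01,  1.62360343e-04,  3.73528790e-04,
        -1.20511783e-04],
       [ 0.00000000e+00,  0.00000000e+00,  0.00000000e+00,
         1.00000000e+00]])} -0.0188
```

View pics/scene0.png

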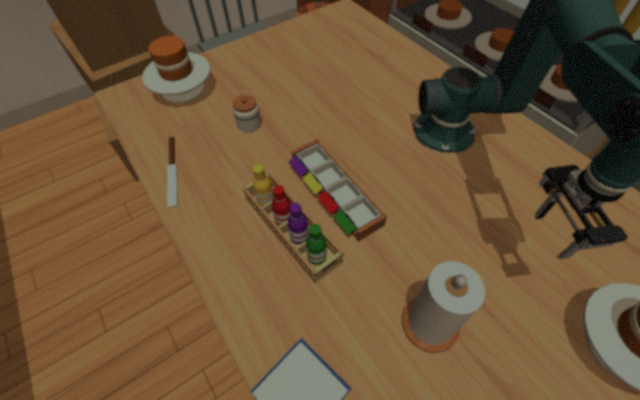

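View pics/side0.png

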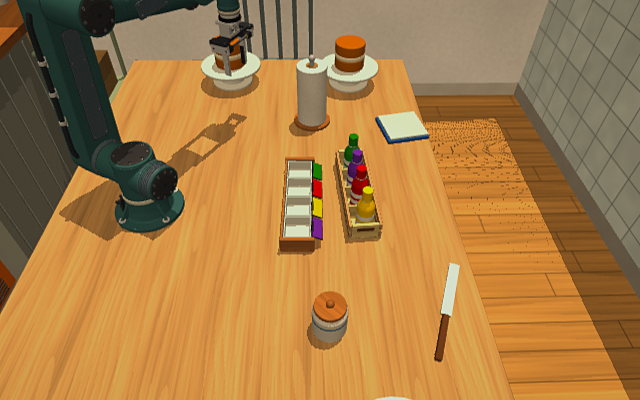

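The scene view shows the rack near the robot (around 338,190) with the crate beyond it (290,225). From the y− end, the caps run yellow, red, purple, green and the tickets purple, yellow, red, green. I'll enlarge both views for closer pixel readings.

```bash
python3 - <<'E'
import cv2
a=cv2.imread('pics/scene0.png')[130:280,240:390];cv2.imwrite('pics/sc.png',cv2.resize(a,None,fx=4,fy=4,interpolation=2))
a=cv2.imread('pics/side0.png')[125:255,270:390];cv2.imwrite('pics/si.png',cv2.resize(a,None,fx=4.6,fy=4.6,interpolation=2))
E
```

```text
(no output)
```

View pics/sc.png

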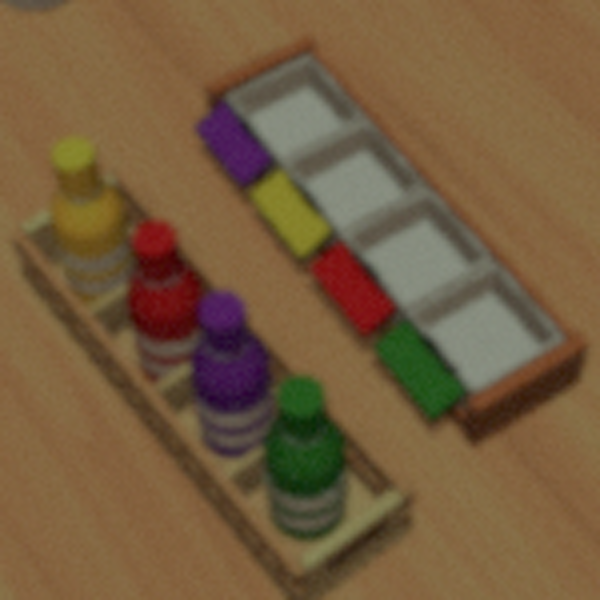

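View pics/si.png

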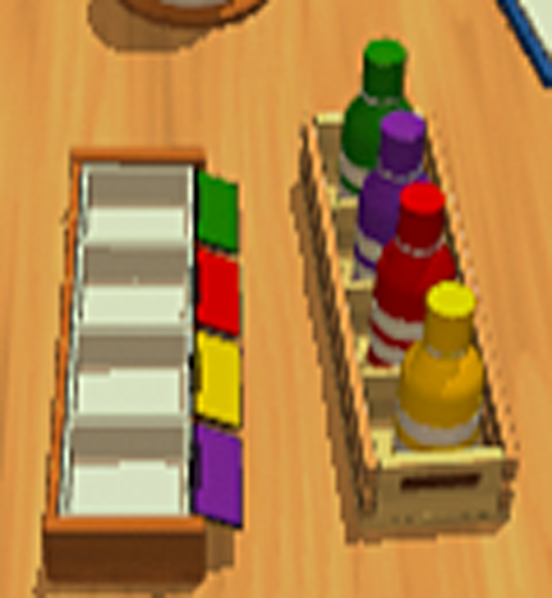

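Side crop: cap tops are green (386,50), purple (404,125), red (423,198) and yellow (452,297), with bay-row corners at (82,165), (192,165), (188,518) and (60,515). Scene crop: caps are yellow (75,152), red (154,235), purple (221,308) and green (301,392), with bay corners at (225,100), (315,55), (562,343) and (468,392).

```bash
cat > h.py <<'E'
from cell import bot
import numpy as np, cv2
from scipy.spatial.transform import Rotation as R
def ray(u,v,c,T):
    d=T[:3,:3]@np.array([(u-c['cx'])/c['fx'],-(v-c['cy'])/c['fy'],-1]);return T[:3,3],d
def hit(u,v,z,c,T):
    o,d=ray(u,v,c,T);return (o+d*(z-o[2])/d[2])[:2]
def wristT(s,c):
    T=np.eye(4);T[:3,:3]=R.from_rotvec(s['tool_rot']).as_matrix();T[:3,3]=s['ee_pos'];return T@c['tool_from_camera']
E
python3 - <<'E'
from h import *
np.set_printoptions(precision=4,suppress=True)
def f(n,p,z,k,x0,y0):
    c=bot.get_calibration(n);return np.array([hit((x+.5)/k-.5+x0,(y+.5)/k-.5+y0,z,c,c['world_from_camera']) for x,y in p])
si=(4.6,270,125);sc=(4,240,130)
print(f('side',[(452,297),(423,198),(404,125),(386,50)],.16,*si))
print(f('scene',[(75,152),(154,235),(221,308),(301,392)],.16,*sc))
for n,p,k in(('side',[(188,518),(60,515),(82,165),(192,165)],si),('scene',[(225,100),(315,55),(562,343),(468,392)],sc)):
    q=f(n,p,.048,*k);print(q,q.mean(0),np.linalg.norm(q[0]-q[3]))
s=bot.sense();print(R.from_rotvec(s['tool_rot']).as_matrix())
E
```

```text
[[ 0.666  -0.0951]
 [ 0.6573 -0.0034]
 [ 0.6518  0.0705]
 [ 0.6468  0.1526]]
[[ 0.6622 -0.0957]
 [ 0.6548 -0.0037]
 [ 0.6501  0.0702]
 [ 0.6436  0.1501]]
[[ 0.503  -0.1728]
 [ 0.4238 -0.1685]
 [ 0.4313  0.1653]
 [ 0.5119  0.1638]] [ 0.4675 -0.0031] 0.336744484754713
[[ 0.5056 -0.1661]
 [ 0.4193 -0.1648]
 [ 0.4359  0.1662]
 [ 0.5146  0.1595]] [ 0.4688 -0.0013] 0.3258093909620024
[[-0.001  -0.8948  0.4465]
 [-0.0017  0.4465  0.8948]
 [-1.      0.0002 -0.0019]]
```

```bash
python3 - <<'E'
from h import *
for n,p in(('side',(312,122)),('side',(330,338)),('scene',(432,327)),('scene',(247,128))):
    c=bot.get_calibration(n);print(hit(*p,0,c,c['world_from_camera']))
E
python3 -m crank '[[[-0.05,-0.05,-0.07],[16,0,0],0],[[-0.1,-0.1,-0.14],[32,0,0],0],[[-0.1,-0.15,-0.21],[48,0,0],0],[[-0.1,-0.2,-0.28],[63.5,0,0],0],[[-0.1,-0.2,-0.28],[63.5,0,0],0],[[-0.1,-0.2,-0.28],[63.5,0,0],0],[[-0.1,-0.2,-0.28],[63.5,0,0],0],[[-0.1,-0.2,-0.28],[63.5,0,0],0]]'
```

```text
[0.51993984 0.45172852]
[ 0.54609218 -0.45836337]
[0.51860218 0.46977196]
[ 0.55843968 -0.4142125 ]
t: 0.9
ee_pos: [0.2999, 0.1488, 0.3065]
tool_rot: [0.008, 1.568, -0.009]
wrist_force: [0.1, 0.9, 0.4]
gripper_width: 0.0942
```

```bash
python3 -m crank '[[[-0.02,-0.05,0.08],[0,0,0],0],[[-0.05,-0.1,0.17],[0,0,0],0],[[-0.05,-0.15,0.26],[0,0,0],0],[[-0.05,-0.15,0.26],[0,0,0],0],[[-0.05,-0.15,0.26],[0,0,0],0],[[-0.05,-0.15,0.26],[0,0,0],0],[[-0.05,-0.15,0.26],[0,0,0],0],[[-0.05,-0.15,0.26],[0,0,0],0]]'
python3 - <<'E'
from h import *
s=bot.sense();f=bot.grab_frame('wrist');np.save('w1.npy',np.r_[s['ee_pos'],s['tool_rot']])
cv2.imwrite('pics/w1.png',f);cv2.imwrite('pics/w1b.png',cv2.resize(f,(800,500),interpolation=2))
E
```

```text
t: 1.7
ee_pos: [0.5601, 0.0015, 0.3532]
tool_rot: [0.002, 1.575, -0.001]
wrist_force: [-0.6, 0.7, 0.3]
gripper_width: 0.0938
```

View pics/w1b.png

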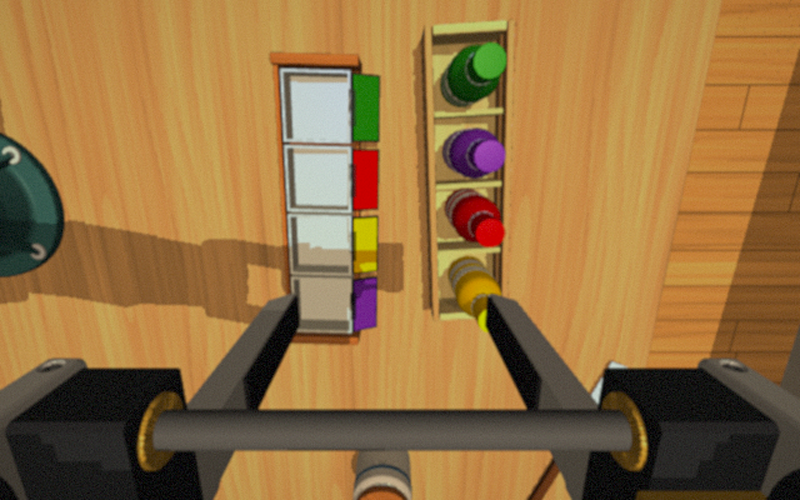

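The wrist picture shows cap tops at green (490,60), purple (490,155) and red (489,232). The green bay's corners are about (280,69)-(354,143) and the purple bay's about (291,276)-(352,334).

```bash
python3 - <<'E'
from h import *
np.set_printoptions(precision=4,suppress=True)
c=bot.get_calibration('wrist');w=np.load('w1.npy');T=wristT({'ee_pos':w[:3],'tool_rot':w[3:]},c)
g=lambda p,z:np.array([hit((x+.5)/1.25-.5,(y+.5)/1.25-.5,z,c,T) for x,y in p])
print(g([(490,60),(490,155),(489,232)],.16))
for n,p in dict(green=[(280,69),(352,68),(354,143),(284,145)],red=[(285,145),(353,144),(353,210),(288,212)],yel=[(289,213),(353,211),(353,273),(291,275)],pur=[(291,276),(353,274),(352,334),(295,335)]).items():
    print(n,g(p,.048).mean(0))
E
```

```text
[[ 0.6427  0.1505]
 [ 0.6483  0.0704]
 [ 0.6523 -0.0029]]
green [0.4698 0.1206]
red [0.4679 0.0383]
yel [ 0.4657 -0.0446]
pur [ 0.4628 -0.131 ]
```

```bash
python3 -m crank '[[[0.03,0.05,0.03],[0,0,0],0],[[0.06,0.1,0.06],[0,0,0],0],[[0.09,0.15,0.085],[0,0,0],0],[[0.13,0.15,0.085],[0,0,0],0],[[0.17,0.15,0.085],[0,0,0],0],[[0.2,0.15,0.085],[0,0,0],0],[[0.228,0.15,0.085],[0,0,0],0],[[0.228,0.15,0.085],[0,0,0],0]]' 30
python3 -m crank '[[[0,0,0],[0,0,0],0],[[0,0,0],[0,0,0],180],[[0,0,0],[0,0,0],180],[[0,0,0],[0,0,0],180],[[0,0,0],[0,0,0],200],[[0,0,0],[0,0,0],220],[[0,0,0],[0,0,0],220],[[0,0,0],[0,0,0],220]]' 30
```

```text
t: 2.55
ee_pos: [0.6397, 0.1532, 0.1229]
tool_rot: [-0.002, 1.58, 0.001]
wrist_force: [-0.5, -0.4, 0.0]
gripper_width: 0.0938
t: 3.35
ee_pos: [0.6445, 0.1522, 0.1273]
tool_rot: [0.0, 1.571, -0.0]
wrist_force: [0.3, 0.2, -0.9]
gripper_width: 0.0413
```

```bash
python3 -m crank '[[[0,0,0],[0,0,0],220],[[0,0,0],[0,0,0],220],[[0,0,0],[0,0,0],220],[[0,0,0],[0,0,0],220]]' 30
```

```text
t: 3.75
ee_pos: [0.6445, 0.1522, 0.1273]
tool_rot: [0.0, 1.571, -0.0]
wrist_force: [0.3, 0.1, -0.3]
gripper_width: 0.0297
```

```bash
python3 -m crank '[[[-0.01,0,0],[0,0,0],220],[[-0.035,0,0],[0,0,0],220],[[-0.065,0,0],[0,0,0],220],[[-0.095,0,0],[0,0,0],220],[[-0.11,0,0],[0,0,0],220],[[-0.11,0,0],[0,0,0],220],[[-0.11,0,-0.01],[0,0,0],220],[[-0.11,0,-0.03],[0,0,0],220]]'
python3 -m crank '[[[0,0,-0.03],[0,0,0],220],[[0,-0.01,-0.06],[0,0,0],220],[[0,-0.02,-0.09],[0,0,0],220],[[0,-0.03,-0.12],[0,0,0],220],[[0,-0.03,-0.14],[0,0,0],220],[[0,-0.03,-0.144],[0,0,0],220],[[0,-0.03,-0.144],[0,0,0],220],[[0,-0.03,-0.144],[0,0,0],220]]'
python3 - <<'E'
from h import *
s=bot.sense();print(s['ee_pos'],s['wrist_force'],s['gripper_width'])
a=bot.grab_frame('side')[100:260,240:400];b=bot.grab_frame('wrist')
cv2.imwrite('pics/c1.png',np.hstack([cv2.resize(a,(400,400),interpolation=2),cv2.resize(b[:,100:500],(400,400))]))
E
```

```text
t: 4.55
ee_pos: [0.6133, 0.1519, 0.2337]
tool_rot: [-0.0, 1.576, -0.001]
wrist_force: [0.0, -0.6, -2.9]
gripper_width: 0.0294
t: 5.35
ee_pos: [0.4705, 0.1223, 0.2364]
tool_rot: [-0.0, 1.572, -0.0]
wrist_force: [1.0, 0.1, -3.8]
gripper_width: 0.0296
[0.4705176  0.12228676 0.23635385] [ 0.96071933  0.11328255 -3.76023547] 0.02959887031303418
```

View pics/c1.png

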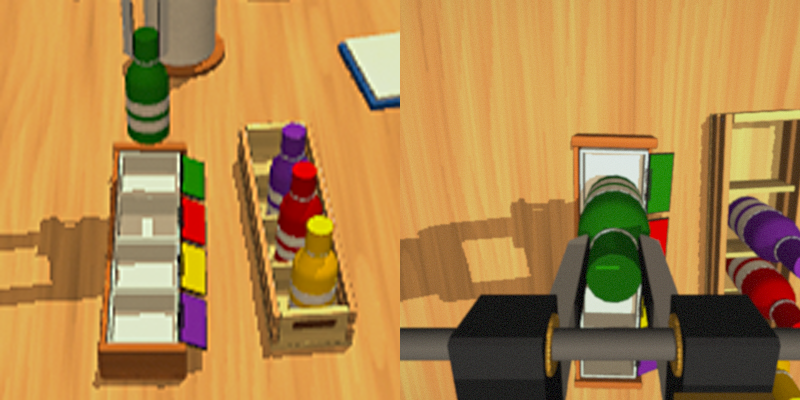

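The green bottle hangs upright over the green bay, clear of everything. I'll lower it now.

```bash
python3 -m crank '[[[0.02,0,0],[0,0,0],220],[[0.05,0,0],[0,0,0],220],[[0.075,0,0],[0,0,0],220],[[0.09,0,0],[0,0,0],220],[[0.097,0,0],[0,0,0],220],[[0.099,0,0],[0,0,0],220],[[0.1,0,0],[0,0,0],220],[[0.1,0,0],[0,0,0],220]]'
python3 -m crank '[[[0.001,0,0],[0,0,0],220],[[0.002,0,0],[0,0,0],220],[[0.002,0,0],[0,0,0],220]]'
```

```text
t: 6.25
ee_pos: [0.4713, 0.1224, 0.1385]
tool_rot: [0.001, 1.569, 0.0]
wrist_force: [0.4, 0.4, -3.1]
gripper_width: 0.0298
t: 6.55
ee_pos: [0.4706, 0.1223, 0.1357]
tool_rot: [0.0, 1.57, -0.0]
wrist_force: [-0.4, -1.0, -2.6]
gripper_width: 0.0289
```

```bash
python3 -m crank '[[[0.001,0,0],[0,0,0],220],[[0.0015,0,0],[0,0,0],220],[[0.0015,0,0],[0,0,0],220]]'
```

```text
t: 6.85
ee_pos: [0.4706, 0.1223, 0.1343]
tool_rot: [0.0, 1.57, -0.0]
wrist_force: [-0.7, 0.4, -1.9]
gripper_width: 0.0293
```

```bash
python3 -m crank '[[[0.001,0,0],[0,0,0],220],[[0.0015,0,0],[0,0,0],220],[[0.0015,0,0],[0,0,0],220]]'
```

```text
t: 7.15
ee_pos: [0.4707, 0.1223, 0.1342]
tool_rot: [0.0, 1.569, -0.0]
wrist_force: [-1.3, -1.0, 4.8]
gripper_width: 0.0292
```

```bash
python3 -m crank '[[[0,0,0],[0,0,0],150],[[-0.001,0,0],[0,0,0],100],[[-0.002,0,0],[0,0,0],50],[[-0.002,0,0],[0,0,0],0],[[-0.002,0,0],[0,0,0],0],[[-0.03,0,0],[0,0,0],0],[[-0.07,0,0],[0,0,0],0],[[-0.105,0,0],[0,0,0],0]]'
python3 -m crank '[[[0,-0.01,0.04],[0,0,0],0],[[0,-0.03,0.08],[0,0,0],0],[[0,-0.052,0.12],[0,0,0],0],[[0,-0.052,0.16],[0,0,0],0],[[0,-0.052,0.179],[0,0,0],0],[[0,-0.052,0.179],[0,0,0],0],[[0.04,-0.052,0.179],[0,0,0],0],[[0.06,-0.052,0.179],[0,0,0],0]]'
python3 - <<'E'
from h import *
np.set_printoptions(precision=4,suppress=True)
s=bot.sense();print(s['ee_pos'],s['wrist_force'])
a=bot.grab_frame('side')[100:260,240:400];b=bot.grab_frame('wrist')
cv2.imwrite('pics/c2.png',np.hstack([cv2.resize(a,(400,400),interpolation=2),cv2.resize(b[:,100:500],(400,400))]))
E
```

```text
t: 7.95
ee_pos: [0.4703, 0.1223, 0.2386]
tool_rot: [0.0, 1.571, -0.0]
wrist_force: [0.4, -0.0, -0.1]
gripper_width: 0.0902
t: 8.75
ee_pos: [0.648, 0.0704, 0.1752]
tool_rot: [0.0, 1.574, 0.0]
wrist_force: [-0.3, 0.6, -0.0]
gripper_width: 0.0942
[0.648  0.0704 0.1752] [-0.2537  0.626  -0.0372]
```

View pics/c2.png

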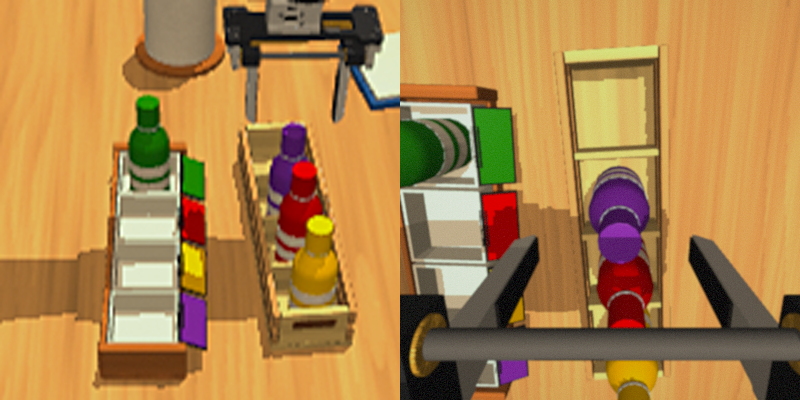

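Green stands upright in its bay, and purple is centred between the open fingers. I'll grip it.

```bash
python3 -m crank '[[[0.03,0,0],[0,0,0],0],[[0.051,0,0],[0,0,0],60],[[0.051,0,0],[0,0,0],120],[[0.051,0,0],[0,0,0],220],[[0.051,0,0],[0,0,0],220],[[0.051,0,0],[0,0,0],220],[[0.051,0,0],[0,0,0],220],[[0.051,0,0],[0,0,0],220]]' 30
python3 -m crank '[[[0,0,0],[0,0,0],220],[[0,0,0],[0,0,0],220],[[0,0,0],[0,0,0],220],[[0,0,0],[0,0,0],220],[[0,0,0],[0,0,0],220]]'
```

```text
t: 9.65
ee_pos: [0.6498, 0.0702, 0.1273]
tool_rot: [0.0, 1.57, -0.0]
wrist_force: [-0.3, -0.9, 0.1]
gripper_width: 0.041
t: 10.15
ee_pos: [0.6497, 0.0702, 0.1266]
tool_rot: [0.0, 1.57, -0.0]
wrist_force: [-0.4, -0.6, 0.9]
gripper_width: 0.0296
```

```bash
python3 -m crank '[[[-0.01,0,0],[0,0,0],220],[[-0.035,0,0],[0,0,0],220],[[-0.065,0,0],[0,0,0],220],[[-0.095,0,0],[0,0,0],220],[[-0.11,0,0],[0,0,0],220],[[-0.11,0,-0.02],[0,0,0],220],[[-0.11,0,-0.05],[0,0,0],220],[[-0.11,0,-0.08],[0,0,0],220]]'
python3 -m crank '[[[0,-0.03,-0.02],[0,0,0],220],[[0,-0.06,-0.04],[0,0,0],220],[[0,-0.09,-0.055],[0,0,0],220],[[0,-0.12,-0.07],[0,0,0],220],[[0,-0.15,-0.085],[0,0,0],220],[[0,-0.18,-0.1],[0,0,0],220],[[0,-0.199,-0.105],[0,0,0],220],[[0,-0.199,-0.105],[0,0,0],220]]'
python3 -m crank '[[[0,0,0],[0,0,0],220],[[0,0,0],[0,0,0],220]]'
```

```text
t: 10.95
ee_pos: [0.5681, 0.0702, 0.235]
tool_rot: [0.0, 1.574, -0.0]
wrist_force: [0.3, 0.7, -4.1]
gripper_width: 0.0296
t: 11.75
ee_pos: [0.463, -0.1307, 0.2356]
tool_rot: [0.003, 1.573, -0.004]
wrist_force: [-0.2, -0.3, -4.0]
gripper_width: 0.0296
t: 11.95
ee_pos: [0.4645, -0.1278, 0.236]
tool_rot: [0.0, 1.572, 0.001]
wrist_force: [0.1, -0.3, -5.4]
gripper_width: 0.0296
```

```bash
python3 -m crank '[[[0.02,0,0],[0,0,0],220],[[0.05,0,0],[0,0,0],220],[[0.075,0,0],[0,0,0],220],[[0.09,0,0],[0,0,0],220],[[0.097,0,0],[0,0,0],220],[[0.1,0,0],[0,0,0],220],[[0.102,0,0],[0,0,0],220],[[0.102,0,0],[0,0,0],220]]'
python3 -m crank '[[[0.001,0,0],[0,0,0],220],[[0.002,0,0],[0,0,0],220],[[0.002,0,0],[0,0,0],220]]'
```

```text
t: 12.75
ee_pos: [0.465, -0.1287, 0.1353]
tool_rot: [-0.001, 1.569, -0.0]
wrist_force: [-0.5, 0.5, -3.5]
gripper_width: 0.0293
t: 13.05
ee_pos: [0.465, -0.1289, 0.1336]
tool_rot: [-0.0, 1.569, -0.001]
wrist_force: [-0.3, 0.7, 0.3]
gripper_width: 0.0301
```

```bash
python3 -m crank '[[[0,0,0],[0,0,0],150],[[0,0,0],[0,0,0],100],[[0,0,0],[0,0,0],50],[[0,0,0],[0,0,0],0],[[-0.001,0,0],[0,0,0],0],[[-0.03,0,0],[0,0,0],0],[[-0.07,0,0],[0,0,0],0],[[-0.105,0,0],[0,0,0],0]]'
python3 -m crank '[[[0,0.03,0.04],[0,0,0],0],[[0,0.06,0.08],[0,0,0],0],[[0,0.09,0.12],[0,0,0],0],[[0,0.12,0.16],[0,0,0],0],[[0,0.1255,0.19],[0,0,0],0],[[0,0.1255,0.19],[0,0,0],0],[[0.04,0.1255,0.19],[0,0,0],0],[[0.06,0.1255,0.19],[0,0,0],0]]'
python3 - <<'E'
from h import *
np.set_printoptions(precision=4,suppress=True)
s=bot.sense();print(s['ee_pos'],s['wrist_force'])
a=bot.grab_frame('side')[100:260,240:400];b=bot.grab_frame('wrist')
cv2.imwrite('pics/c3.png',np.hstack([cv2.resize(a,(400,400),interpolation=2),cv2.resize(b[:,100:500],(400,400))]))
E
```

```text
t: 13.85
ee_pos: [0.4643, -0.1287, 0.2389]
tool_rot: [0.0, 1.571, -0.0]
wrist_force: [0.1, 0.0, 0.1]
gripper_width: 0.0899
t: 14.65
ee_pos: [0.6533, -0.0036, 0.1751]
tool_rot: [0.0, 1.574, -0.0]
wrist_force: [-1.1, -0.8, -1.3]
gripper_width: 0.0938
[ 0.6533 -0.0036  0.1751] [-1.0755 -0.7695 -1.3041]
```

View pics/c3.png

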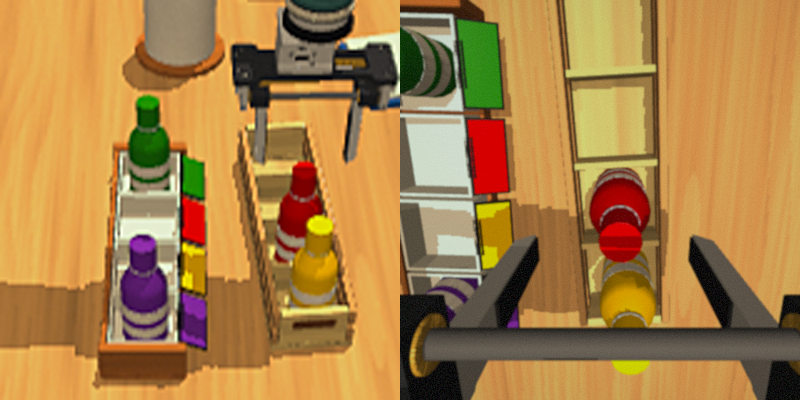

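Purple stands upright in its bay, and red is centred between the fingers.

```bash
python3 -m crank '[[[0.03,0,0],[0,0,0],0],[[0.051,0,0],[0,0,0],60],[[0.051,0,0],[0,0,0],120],[[0.051,0,0],[0,0,0],220],[[0.051,0,0],[0,0,0],220],[[0.051,0,0],[0,0,0],220],[[0.051,0,0],[0,0,0],220],[[0.051,0,0],[0,0,0],220]]' 30
python3 -m crank '[[[0,0,0],[0,0,0],220],[[0,0,0],[0,0,0],220],[[0,0,0],[0,0,0],220],[[0,0,0],[0,0,0],220],[[0,0,0],[0,0,0],220]]'
```

```text
t: 15.55
ee_pos: [0.6548, -0.0033, 0.1273]
tool_rot: [0.0, 1.57, -0.0]
wrist_force: [1.3, 0.2, -0.5]
gripper_width: 0.0413
t: 16.05
ee_pos: [0.6547, -0.0033, 0.1266]
tool_rot: [0.0, 1.57, -0.0]
wrist_force: [0.4, -0.3, 0.1]
gripper_width: 0.0297
```

```bash
python3 -m crank '[[[-0.01,0,0],[0,0,0],220],[[-0.035,0,0],[0,0,0],220],[[-0.065,0,0],[0,0,0],220],[[-0.095,0,0],[0,0,0],220],[[-0.11,0,0],[0,0,0],220],[[-0.11,0,-0.02],[0,0,0],220],[[-0.11,0.01,-0.05],[0,0,0],220],[[-0.11,0.02,-0.08],[0,0,0],220]]'
python3 -m crank '[[[0,0.01,-0.03],[0,0,0],220],[[0,0.02,-0.06],[0,0,0],220],[[0,0.0225,-0.09],[0,0,0],220],[[0,0.0225,-0.106],[0,0,0],220],[[0,0.0225,-0.106],[0,0,0],220],[[0,0.0225,-0.106],[0,0,0],220],[[0,0.0225,-0.106],[0,0,0],220]]'
```

```text
t: 16.85
ee_pos: [0.5731, 0.0167, 0.2351]
tool_rot: [0.001, 1.574, -0.001]
wrist_force: [0.1, 1.0, -3.6]
gripper_width: 0.0294
t: 17.55
ee_pos: [0.4689, 0.0391, 0.236]
tool_rot: [0.0, 1.571, -0.0]
wrist_force: [0.8, 0.3, -2.6]
gripper_width: 0.0295
```

```bash
python3 -m crank '[[[0.02,0,0],[0,0,0],220],[[0.05,0,0],[0,0,0],220],[[0.075,0,0],[0,0,0],220],[[0.09,0,0],[0,0,0],220],[[0.097,0,0],[0,0,0],220],[[0.1,0,0],[0,0,0],220],[[0.102,0,0],[0,0,0],220],[[0.102,0,0],[0,0,0],220]]'
python3 -m crank '[[[0.001,0,0],[0,0,0],220],[[0.002,0,0],[0,0,0],220],[[0.002,0,0],[0,0,0],220]]'
```

```text
t: 18.35
ee_pos: [0.4692, 0.0392, 0.1352]
tool_rot: [0.0, 1.569, -0.0]
wrist_force: [-0.1, 0.6, -3.5]
gripper_width: 0.0296
t: 18.65
ee_pos: [0.4691, 0.0393, 0.1336]
tool_rot: [0.0, 1.569, -0.0]
wrist_force: [-0.6, -0.0, 0.4]
gripper_width: 0.0296
```

```bash
python3 -m crank '[[[0,0,0],[0,0,0],150],[[0,0,0],[0,0,0],100],[[0,0,0],[0,0,0],50],[[0,0,0],[0,0,0],0],[[-0.001,0,0],[0,0,0],0],[[-0.03,0,0],[0,0,0],0],[[-0.07,0,0],[0,0,0],0],[[-0.105,0,0],[0,0,0],0]]'
python3 -m crank '[[[0,-0.03,0.04],[0,0,0],0],[[0,-0.06,0.08],[0,0,0],0],[[0,-0.09,0.12],[0,0,0],0],[[0,-0.12,0.16],[0,0,0],0],[[0,-0.134,0.194],[0,0,0],0],[[0,-0.134,0.194],[0,0,0],0],[[0.04,-0.134,0.194],[0,0,0],0],[[0.06,-0.134,0.194],[0,0,0],0]]'
python3 - <<'E'
from h import *
np.set_printoptions(precision=4,suppress=True)
s=bot.sense();print(s['ee_pos'],s['wrist_force'])
a=bot.grab_frame('side')[100:260,240:400];b=bot.grab_frame('wrist')
cv2.imwrite('pics/c4.png',np.hstack([cv2.resize(a,(400,400),interpolation=2),cv2.resize(b[:,100:500],(400,400))]))
E
```

```text
t: 19.45
ee_pos: [0.4683, 0.0393, 0.2389]
tool_rot: [0.0, 1.571, -0.0]
wrist_force: [1.1, 0.1, 0.4]
gripper_width: 0.09
t: 20.25
ee_pos: [0.6614, -0.0943, 0.1749]
tool_rot: [0.001, 1.574, 0.001]
wrist_force: [-0.3, -0.3, -0.7]
gripper_width: 0.0937
[ 0.6614 -0.0943  0.1749] [-0.2591 -0.3256 -0.7121]
```

View pics/c4.png

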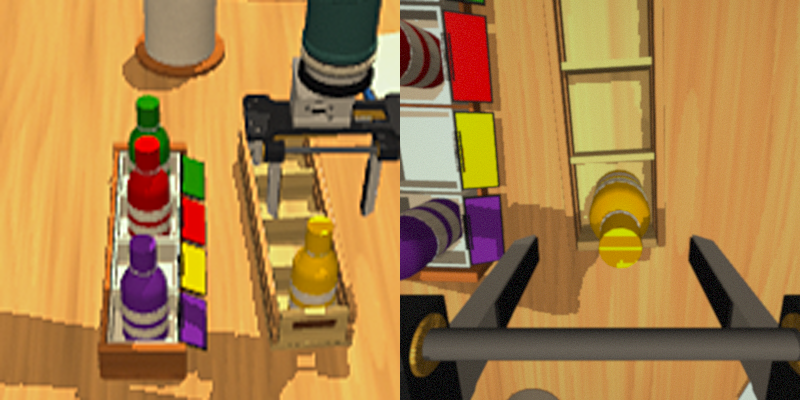

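Red stands in its bay and yellow is centred. I'll grip yellow, line it up in y between the rows, then move it in.

```bash
python3 -m crank '[[[0.03,0,0],[0,0,0],0],[[0.051,0,0],[0,0,0],60],[[0.051,0,0],[0,0,0],120],[[0.051,0,0],[0,0,0],220],[[0.051,0,0],[0,0,0],220],[[0.051,0,0],[0,0,0],220],[[0.051,0,0],[0,0,0],220],[[0.051,0,0],[0,0,0],220]]' 30
python3 -m crank '[[[0,0,0],[0,0,0],220],[[0,0,0],[0,0,0],220],[[0,0,0],[0,0,0],220],[[0,0,0],[0,0,0],220],[[0,0,0],[0,0,0],220]]'
```

```text
t: 21.15
ee_pos: [0.6628, -0.0949, 0.1273]
tool_rot: [0.0, 1.57, -0.0]
wrist_force: [-0.3, 0.9, -0.1]
gripper_width: 0.0412
t: 21.65
ee_pos: [0.6627, -0.0948, 0.1266]
tool_rot: [0.0, 1.57, -0.0]
wrist_force: [2.0, -0.3, 0.2]
gripper_width: 0.0295
```

```bash
python3 -m crank '[[[-0.01,0,0],[0,0,0],220],[[-0.035,0,0],[0,0,0],220],[[-0.065,0,0],[0,0,0],220],[[-0.095,0,0],[0,0,0],220],[[-0.11,0,0],[0,0,0],220],[[-0.11,0.01,-0.02],[0,0,0],220],[[-0.11,0.03,-0.05],[0,0,0],220],[[-0.11,0.05,-0.08],[0,0,0],220]]'
python3 -m crank '[[[0,0,-0.02],[0,0,0],220],[[0,0,-0.05],[0,0,0],220],[[0,0,-0.08],[0,0,0],220],[[0,0,-0.105],[0,0,0],220],[[0,0,-0.1165],[0,0,0],220],[[0,0,-0.1165],[0,0,0],220],[[0,0,-0.1165],[0,0,0],220],[[0,0,-0.1165],[0,0,0],220]]'
```

```text
t: 22.45
ee_pos: [0.5808, -0.0444, 0.2353]
tool_rot: [0.002, 1.574, -0.0]
wrist_force: [1.2, 0.5, -3.2]
gripper_width: 0.0298
t: 23.25
ee_pos: [0.4668, -0.0448, 0.2362]
tool_rot: [0.0, 1.571, 0.0]
wrist_force: [-0.3, 0.3, -3.7]
gripper_width: 0.0298
```

```bash
python3 -m crank '[[[0.02,0,0],[0,0,0],220],[[0.05,0,0],[0,0,0],220],[[0.075,0,0],[0,0,0],220],[[0.09,0,0],[0,0,0],220],[[0.097,0,0],[0,0,0],220],[[0.1,0,0],[0,0,0],220],[[0.102,0,0],[0,0,0],220],[[0.102,0,0],[0,0,0],220]]'
python3 -m crank '[[[0.001,0,0],[0,0,0],220],[[0.002,0,0],[0,0,0],220],[[0.002,0,0],[0,0,0],220]]'
```

```text
t: 24.05
ee_pos: [0.4666, -0.0448, 0.1352]
tool_rot: [0.0, 1.569, -0.0]
wrist_force: [0.0, -0.0, -3.0]
gripper_width: 0.0293
t: 24.35
ee_pos: [0.4666, -0.0448, 0.1336]
tool_rot: [-0.0, 1.569, -0.0]
wrist_force: [-0.3, -0.2, -0.5]
gripper_width: 0.0294
```

Contact, so I'll release and retreat upwards, then look from above.

```bash
python3 -m crank '[[[0,0,0],[0,0,0],150],[[0,0,0],[0,0,0],100],[[0,0,0],[0,0,0],50],[[0,0,0],[0,0,0],0],[[-0.001,0,0],[0,0,0],0],[[-0.03,0,0],[0,0,0],0],[[-0.07,0,0],[0,0,0],0],[[-0.11,0,0],[0,0,0],0]]'
python3 -m crank '[[[-0.05,0,0.01],[0,0,0],0],[[-0.09,0.02,0.03],[0,0,0],0],[[-0.12,0.05,0.06],[0,0,0],0],[[-0.12,0.05,0.09],[0,0,0],0],[[-0.12,0.05,0.09],[0,0,0],0],[[-0.12,0.05,0.09],[0,0,0],0],[[-0.12,0.05,0.09],[0,0,0],0],[[-0.12,0.05,0.09],[0,0,0],0]]'
python3 - <<'E'
from h import *
s=bot.sense();print(s['ee_pos'],s['wrist_force']);np.save('w2.npy',np.r_[s['ee_pos'],s['tool_rot']])
b=bot.grab_frame('wrist');a=bot.grab_frame('side')[100:260,240:400]
cv2.imwrite('pics/f1.png',np.hstack([cv2.resize(a,(400,400),interpolation=2),b[:,100:500]]))
E
```

```text
t: 25.15
ee_pos: [0.4655, -0.0446, 0.2432]
tool_rot: [0.001, 1.572, 0.0]
wrist_force: [1.1, 0.2, 0.0]
gripper_width: 0.0902
t: 25.95
ee_pos: [0.555, 0.0049, 0.3627]
tool_rot: [0.001, 1.571, -0.001]
wrist_force: [-0.4, -0.3, -0.8]
gripper_width: 0.0942
[0.55496253 0.00491925 0.36272638] [-0.36413142 -0.3295296  -0.83019433]
```

View pics/f1.png

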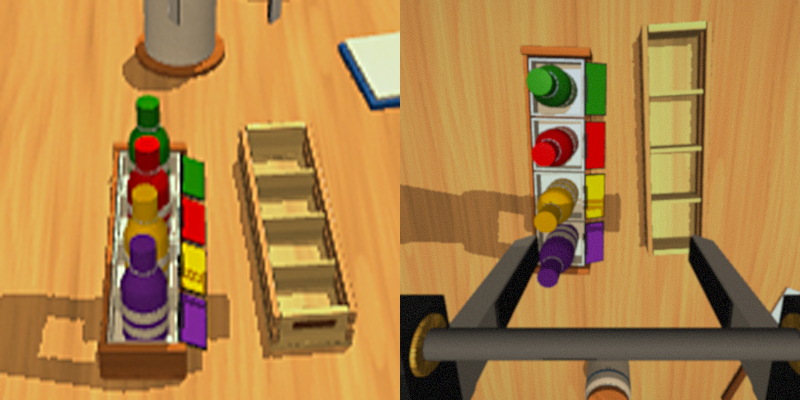

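All four stand in the bays of their colours. In the wrist half, the cap tops are at green (542,81), red (543,152), yellow (545,217) and purple (548,274). I'll check these against the bay centres and hand in.

```bash
python3 - <<'E'
from h import *
np.set_printoptions(precision=4,suppress=True)
c=bot.get_calibration('wrist');w=np.load('w2.npy');T=wristT({'ee_pos':w[:3],'tool_rot':w[3:]},c)
B=np.array([[.471,.1225],[.469,.039],[.466,-.0445],[.4635,-.129]])
P=np.array([hit(*p,.168,c,T) for p in[(242,81),(243,152),(245,217),(248,274)]]);print(P,np.linalg.norm(P-B,axis=1))
if np.linalg.norm(P-B,axis=1).max()<.012: print(bot.close_job())
E
```

```text
[[ 0.4728  0.1206]
 [ 0.4688  0.0412]
 [ 0.4659 -0.0409]
 [ 0.4648 -0.1218]] [0.0027 0.0023 0.0036 0.0073]
the job is handed in; nothing more can be done
None
```

I moved all four bottles from the crate into the bays with their colours, set each one down on the bay floor, released it, and handed the job in. It took about 26 s of the 112 s allowed.

- **Position:** in the last wrist picture the caps were 2.7 mm (green), 2.3 mm (red), 3.6 mm (yellow) and 7.3 mm (purple) from the bay centres I measured, against a limit of 16 mm. The purple figure is a rough reading of a cap seen obliquely between the fingers. At release the tool was within about 2 mm of the purple bay's centre.
- **Set-down:** the wrist force dropped as each bottle touched the floor, which is how I knew to release. It had not fully reached zero for yellow (−0.5 N left).
- **Final look:** the side picture shows all four bottles upright and the arm clear of everything. I saw no sign that the paper roll or sugar jar had moved, but I did not measure them again.

No check failed. I did not take a second final picture to confirm the bottles were still.

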